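Hold a freshly glued tray wall square with a try square

ROBOT

A 7-joint arm with a two-finger parallel gripper is mounted at the origin on the work surface. World frame = base frame: x ahead of the robot, y to its left, z up, the work surface at z = 0. Lengths are in mm, angles in rad, forces in N, time in s.
With the tool pointing down it reaches from about 400 to 875 mm from the base axis. Payload 4.4 kg.
Tool frame: the origin (TCP) lies at the very end of the fingers, on their centre line; the grasp point (between the pads) lies 19 mm behind it; z points along the fingers, y is the direction in which the jaws open and shut (so a half turn about z gives the same grasp; the last joint's range is limited). The gripper opens to 85 mm and grips with 20 to 120 N. Pads are 22 mm wide; open, the fingers measure 114 mm over their backs; the gripper's body (76 mm by 85 mm) begins 54 mm behind the grasp point. The pads swing forward as they close: fully open they stand 13 mm farther back than shut.
Start: joints at [-1.209, 0.628, 0.038, 1.517, -0.027, 0.996, -0.02], TCP at [269.644, 591.447, 231.313] pointing down, gripper open.
Joint ranges: [-3.06, 3.06], [-0.37, 2.12], [-1.25, 1.32], [0.18, 2.47], [-1.1, 4.24], [0.23, 1.98], [-2.94, 2.94]. Speed limits (rad/s): [2.57, 2.57, 3.14, 3.14, 3.14, 3.14, 3.14].

INTERFACE

Orientations are given as [roll, pitch, yaw] about the fixed x, y, z axes, in that order (R = Rz(yaw) Ry(pitch) Rx(roll)).
In Python, from cell import ctrl gives the robot as it stands.
- The arm moves only by the shell command python3 -m crank 'ROWS' [OPENING]. ROWS is JSON, a list that holds one entry, the list of rows, each a list of 6 numbers: the shift along the tool's x, y, z in units of 30 mm (1.0 is 30 mm), then the turn, a rotation vector about the tool's x, y, z in units of 6 degrees (1.0 is 6 degrees). In form: [[[tx, ty, tz, rx, ry, rz], ...]]. A call has 1 to 12 rows; each row shifts and turns the pose as measured when the row begins, along the tool's axes as they then stand; what a row does not reach is not made up. A row lasts 1/12 s, in which the tool goes at most 41.7 mm and 7.16 degrees, less where a joint would pass 70% of its speed; a pose out of reach is approached as far as the arm can. A call is refused whole if a number of a shift passes 1 or a number of a turn 1, either way. A call with a gripper value outside its range is refused whole. OPENING is the gripper command: -1 is fully open, 1 is shut, values between are in proportion, set as the call begins (- or left out, the last holds). The fingers move at their own pace and stop on an object; the grip force is fixed at half the most. Time passes only in rows, so rows that do not move let the fingers close. It gives the time, the measured TCP pose, the force and the opening at its end, in the units of the state.
- ctrl.read_state(): the state, without advancing time (a new reading comes with each control period).
- ctrl.get_image(name): name is "scene" or "top" or "wrist"; returns a dict with "color" (480x640x3 uint8, red, green, blue), "depth" (480x640 float32, mm along the optical axis (not along the pixel's ray), 0 where there is no reading), "camera_matrix" (3x3 intrinsics, pixels), "R" (3x3) and "t" (3): a world point X has camera coordinates R X + t. Camera axes: x right, y down, z forward; pixel columns grow to the right and rows downward; lengths in mm; the calibration is good to about 2 mm. A picture is of the moment at which its call begins.
- ctrl.finish_job(): hands the job in, once; it reports no verdict.
Trained networks look in a picture, given as the dict that the camera call returned (one of the last four; its "shot" number tells which), for a name from the list of things; names that differ only in an ending like _2 or _b are one class to them, and where a whole thing is asked for, a point or a joint stands for the part that bears it (a point fixed in the world has none). Each returns a list of dicts, best first, with "conf" (0 to 1); they miss things now and then, are a little off and sometimes report something else, mostly with a low value. They report only what shows in the picture. A call takes as long as a camera call.
- ctrl.search_frame(query, picture): "extent" ([centre column, centre row, width, height] in pixels, round what is visible of it).
The state is a dict: "clock": time; "qpos": joint angles; "qd": joint speeds; "tau": joint torques, N m; "eef_pos": TCP position; "tool_rot": TCP orientation; "force": force on the tool from outside, world axes, zero at the start; "torque": the same for the moment, N m; "width": finger opening in mm.
Only numpy, scipy, OpenCV 4.12 (cv2) and the standard library are available. Lean on these libraries where they do the work, as an engineer would, in place of code of your own. Each camera call takes 0.05 s, during which the arm holds its last target. There are 200 camera calls.

TASK

The end wall of the plywood paper tray has just been glued and pinned, and it still leans in over the tray floor. Take the try square by its stock, set it straight across the joint and press it into the corner, down and towards the wall, until the stock lies flat on the tray floor and the back edge of the blade bears on the wall all the way up, so that the wall stands square to the floor; keep it pressed there for three seconds while the glue grabs, and finish still gripping the square and pressing it against both floor and wall. Leave the other end board, still lying flat, the hammer and the glue bottle where they are.

Things in the scene. Friction and masses are not known exactly. Their poses are not given: they have to be found in the camera images.
- tray: Unfinished plywood tray, fixed (two iron weights hold it down). Origin: centre of the floor's underside, z up. Floor 200 (x) x 300 (y) x 12 mm thick. A long side wall, 100 mm high, 12 mm thick, is already set along the -x edge (inner face x = -101 mm); the +x edge is open. The end wall is at the +y end. Two weights, 72 mm high over the origin, stand at the other end, y = -140 to -90 mm.
- joint_line (a point): Fixed point in the corner: top of the tray floor at the middle of its +y edge, (0, +150, +12) mm in the tray's frame, whose axes it has. The upright wall's inner face passes through it; the floor before the wall is bare.
- end_wall: Glued plywood end wall, 199 mm wide (x), 12 thick (y), 100 high (z), yaw as the tray. Pinned to the floor's edge, it turns about its x axis. Origin: on that axis, on the inner face, mid-width, 6 mm below the floor's top; the wall reaches z = -6 to +94 mm. Own y points out of the tray: inner face y = 0, outer face y = +12 mm. Own z runs up the wall: vertical when upright.
- wall_top (a point): Middle of the wall's inner top edge, (0, 0, +94) mm in the wall's frame. At the start it leans in over the floor by 7 to 15 mm (0.07 to 0.16 rad). The pinned joint is stiff, about 0.4 N m: some 5 N up here swing the wall slowly, and it stays where it is left. It can be pushed up to 0.3 rad past upright from up here; pressed low, by the heel of a square standing flat, it hardly turns.
- square: Loose try square, 0.24 kg, standing on its stock. Origin: centre of the stock's underside, z up, y along the stock towards the blade. Dark wooden stock, brass strips: 20 mm thick (x), y = -60 to +58, 36 mm high; grasp it across the 20 mm, around y = -30. Steel blade: 3 mm thick, y = +30 to +60, up to z = 120 mm. Its back edge (plane y = +60) goes to the wall, the underside (z = 0) to the floor.
- blade_heel (a point): Lower end of the blade's back edge: (0, +60, +2) mm in the square's frame.
- blade_tip (a point): Upper end of the blade's back edge: (0, +60, +120) mm in the square's frame.
- stock_toe (a point): End of the stock's underside away from the blade: (0, -60, 0) mm in the square's frame.
- end_board: Bystander: loose plywood board for the other end, 100 x 199 x 12 mm, lying flat beyond the tray, its long side along y. Origin: centre of its underside.
- hammer: Bystander: hammer with a wooden handle, 260 mm long, lying beyond the square along its own x with the head at +x. Origin: under the middle of its length.
- glue_bottle: Bystander: standing white glue bottle, 64 mm in diameter, 160 mm high. Origin: centre of its underside.

How it is judged (in metres and radians):
On the way, in this order (a step that is already met when the one before it is completed fails the run):
1. the square is in the gripper, lifted clear of the table and still upright (height (world z) of square above 0.02 m and contact force between the fingers and square above 2 N and angle between square's own z axis and vertical below 0.5 rad), for 0.2 s.
2. the gripped square is pressed into the corner, stock flat on the floor, blade flat on the upright wall, for 2.5 s (angle between each of end_wall, square's own z axis and vertical below 0.02 rad and y of each of blade_heel, blade_tip in the frame of end_wall above -0.0025 m and z of stock_toe in the frame of tray below 0.014 m and z of blade_heel in the frame of tray below 0.016 m and angle between the x axis of square and the x axis of end_wall, either way round below 0.14 rad and contact force between square and end_wall above 0.5 N and contact force between square and tray above 0.5 N and contact force between the fingers and square above 2 N), for 2.5 s.
At the end, for the whole second after the job is handed in: Square gripped (over 2 N) and at rest, pressing on tray and end wall (over 0.5 N each); stock flat on the floor within 2 mm, blade's heel and tip within 2.5 mm of the wall, wall and square upright within 0.02 rad, square across the wall within 8 degrees (all of step 2 and linear speed of square below 0.01 m/s); the arm keeps its last pose, push and grip.
It fails at once if the other end board is shifted by more than 30 mm (distance of end_board from where it was at the start of the episode above 0.03 m).
It fails at once if the hammer is shifted by more than 30 mm (distance of hammer from where it was at the start of the episode above 0.03 m).
It fails at once if the glue bottle is shifted by more than 30 mm (distance of glue_bottle from where it was at the start of the episode above 0.03 m).
It also fails if it takes over 56 s, if anything falls off the work surface, if the arm or the gripper's body presses on something with over 40 N, if the wrist force passes 120 N, or if a joint passes its speed limit or range.

## Working session

There is one attempt and no reset: what is moved stays moved. The work goes in short steps, Python scripts to look and compute and a shell command to move; the robot and the scene stay as the last step left them, time stands still between calls to the robot, and variables do not carry over. Pictures are saved under pics/ and viewed, about 8 in all and at most 12, crops included, and the job is handed in when it is done.

```bash
mkdir -p pics; ls
cat > h.py <<'E'
import numpy as np, cv2
from cell import ctrl
def shot(n,f=None):
    p=ctrl.get_image(n)
    if f: cv2.imwrite('pics/'+f,p['color'][:,:,::-1])
    return p
def cloud(p):
    d=p['depth'].astype(float);K=p['camera_matrix'];v,u=np.mgrid[:480,:640]
    c=np.stack([(u-K[0,2])/K[0,0]*d,(v-K[1,2])/K[1,1]*d,d],-1)
    w=(c-p['t'])@np.array(p['R']); w[d==0]=np.nan
    return w
def proj(p,X):
    c=np.asarray(X)@np.array(p['R']).T+p['t'];q=c@np.array(p['camera_matrix']).T
    return q[...,:2]/q[...,2:]
E
python3 - <<'E'
from h import *
s=ctrl.read_state();print(s)
for n in('scene','top'):
    p=shot(n,n+'0.png');w=cloud(p)
    print(n,'cam at',-np.array(p['R']).T@p['t'])
    for q in('tray','end_wall','square','end_board','hammer','glue_bottle'):
        r=ctrl.search_frame(q,p)[:2]
        for x in r:
            e=np.array(x['extent']);c,ro=e[:2].astype(int)
            print(q,round(x['conf'],2),e.round(),w[ro,c].round())
a=cv2.imread('pics/scene0.png')
E
```

```text
pics
{'clock': 0.0, 'qpos': array([-1.20880686,  0.62936514,  0.03844173,  1.51836072, -0.02701171,
        0.99630324, -0.02000316]), 'qd': array([-1.33406088e-03, -1.35214288e-03,  3.38453614e-05, -1.21777321e-03,
       -6.51029620e-04, -4.97358507e-05, -3.68377768e-04]), 'tau': array([ 6.62151469e-04, -5.63403511e+01,  1.22611687e+00, -1.93447584e+01,
        1.09527804e-02,  1.01437731e-02,  1.19898621e-05]), 'eef_pos': array([269.37039795, 590.86997835, 230.3790972 ]), 'tool_rot': array([-3.13967422e+00,  1.63066022e-05,  2.71379402e+00]), 'force': array([ 1.10874137,  0.40859073, -0.17561121]), 'torque': array([ 0.01921568,  0.06300685, -0.00821278]), 'width': 85.34928455581944}
scene cam at [1328.67365544 -604.45218616  917.19148258]
end_wall 0.9 [366. 225.  35.  60.] [619. 233.  65.]
square 0.97 [186. 302.  23.  71.] [ 492. -315.   36.]
square 0.53 [366. 223.  36.  56.] [621. 230.  75.]
end_board 0.93 [375. 290.  72.  55.] [787.  86.  12.]
hammer 0.79 [250. 368. 105.  81.] [ 763. -311.   26.]
glue_bottle 0.65 [389. 180.  18.  45.] [546. 416. 105.]
top cam at [ 467.85503129   55.32163254 1394.10516053]
tray 0.75 [296. 267. 120.  99.] [545. 117.  10.]
end_wall 0.9 [252. 245.  29.  61.] [602. 241.  99.]
square 0.61 [437. 285.  36.  31.] [ 494. -312.   34.]
glue_bottle 0.61 [183. 268.  32.  22.] [532. 429. 128.]
glue_bottle 0.49 [438. 288.  28.  33.] [ 488. -309.   43.]
```

View pics/scene0.png

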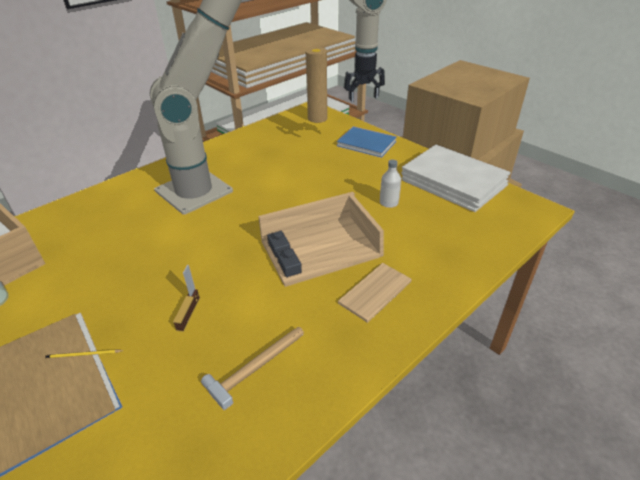

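View pics/top0.png

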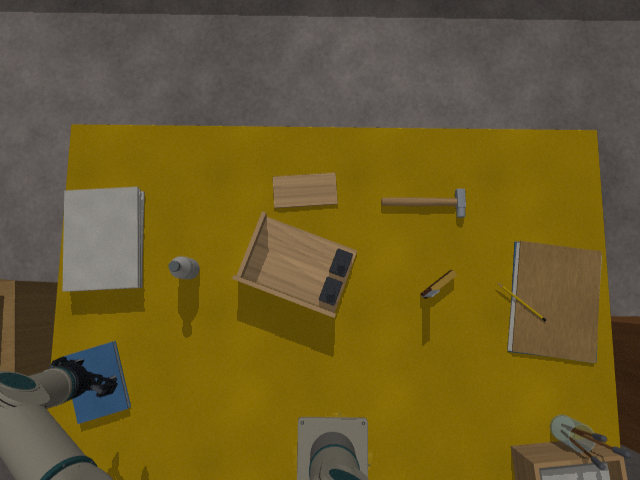

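Top view: the square is near px (437,285) with its blade at the lower-left end. The tray's leaning end wall is on the left, from (240,278) to (265,217). Next I fit poses from the clouds.

```bash
cat > fit.py <<'E'
from h import *
ps={n:shot(n) for n in('scene','top')}
C={n:cloud(p) for n,p in ps.items()}
for n in C:
    w=C[n].reshape(-1,3); w=w[~np.isnan(w[:,0])]
    m=(abs(w[:,0]-490)<110)&(abs(w[:,1]+310)<110)
    st=w[m&(w[:,2]>28)&(w[:,2]<45)]; bl=w[m&(w[:,2]>50)&(w[:,2]<130)]
    r=cv2.minAreaRect(st[:,:2].astype(np.float32)); print(n,'stock',len(st),r,st[:,2].mean(),'blade',len(bl),bl.min(0),bl.max(0),np.median(bl,0))
    print('table z',np.median(w[m,2]))
    m=(abs(w[:,0]-560)<220)&(abs(w[:,1]-120)<220)&(w[:,2]>6)&(w[:,2]<16)&(w[:,0]<720)
    f=w[m]; r=cv2.minAreaRect(f[:,:2].astype(np.float32)); print('floor',len(f),r,np.median(f[:,2]))
    t=w[(abs(w[:,0]-570)<170)&(abs(w[:,1]-180)<170)&(w[:,2]>94)&(w[:,2]<112)]
    r=cv2.minAreaRect(t[:,:2].astype(np.float32)); print('tops',len(t),r,cv2.boxPoints(r).round())
E
python3 fit.py
```

```text
scene stock 318 ((496.4756164550781, -320.040771484375), (24.435298919677734, 120.25758361816406), 38.14860916137695) 35.50474558938905 blade 159 [ 457.12872236 -296.69515235   50.52489484] [ 482.94282936 -269.70179601  124.55090251] [ 471.34819425 -285.0534656    88.89554381]
table z 0.7665524424234882
floor 3725 ((529.57861328125, 95.59332275390625), (361.4449768066406, 350.14227294921875), 89.26123046875) 12.2141373032307
tops 590 ((545.1359252929688, 114.69508361816406), (296.4942932128906, 216.21629333496094), 67.43899536132812) [[388.  19.]
 [588. -64.]
 [702. 210.]
 [502. 293.]]
top stock 241 ((497.1383056640625, -318.42108154296875), (21.14160919189453, 120.77777099609375), 37.86567687988281) 36.09351020602973 blade 55 [ 461.38179564 -293.00779595   52.76705496] [ 479.16109025 -269.22781516  125.11620509] [ 470.29693698 -281.58744741   94.10579289]
table z 0.7059534133652144
floor 5145 ((529.8941040039062, 121.24385070800781), (442.1227111816406, 372.8738708496094), 88.81600952148438) 11.596961804911418
tops 743 ((547.2127075195312, 114.03233337402344), (299.16644287109375, 211.35011291503906), 67.82119750976562) [[393.  15.]
 [589. -64.]
 [702. 213.]
 [506. 292.]]
```

```bash
cat > go.py <<'E'
import sys
from h import *
from scipy.spatial.transform import Rotation as Ro
def to(x,y,z,yawdeg,pitchfix=True):
    s=ctrl.read_state();R=Ro.from_euler('xyz',s['tool_rot'])
    T=Ro.from_euler('xyz',[np.pi,0,np.radians(yawdeg)])
    d=np.array([x,y,z])-s['eef_pos']
    print('t',round(s['clock'],2),'pos',s['eef_pos'].round(1),'rot',np.degrees(s['tool_rot']).round(2),'F',s['force'].round(1),'w',round(s['width'],1))
    print('shift now axes',(R.inv().apply(d)/30).round(2),'target axes',(T.inv().apply(d)/30).round(2),'turn',(np.degrees((R.inv()*T).as_rotvec())/6).round(2))
if __name__=='__main__': to(*map(float,sys.argv[1:5]))
E
python3 -m crank '[[[0,0,0,0,0,0.92],[0,0,0,0,0,0.92],[0,0,0,0,0,0.92],[0,0,0,0,0,0.92],[0,0,0,0,0,0.92]]]' -1; python3 go.py 515 -342 200 128
```

```text
clock: 1.22
eef_pos: [269.8, 591.4, 231.5]
tool_rot: [-3.141, -0.001, 2.212]
force: [-0.1, -0.3, -0.3]
width: 85.4
t 1.22 pos [269.8 591.4 231.5] rot [-1.7999e+02 -7.0000e-02  1.2672e+02] F [-0.1 -0.3 -0.3] w 85.4
shift now axes [-29.83 -12.05   1.02] target axes [-29.55 -12.72   1.05] turn [-0.   -0.01 -0.21]
```

```bash
R='no'; python3 -m crank '[[[-1,-0.43,0,0,0,-0.02],[-1,-0.43,0,0,0,-0.02],[-1,-0.43,0,0,0,-0.02],[-1,-0.43,0,0,0,-0.02],[-1,-0.43,0,0,0,-0.02],[-1,-0.43,0,0,0,-0.02],[-1,-0.43,0,0,0,-0.02],[-1,-0.43,0,0,0,-0.02],[-1,-0.43,0,0,0,-0.02],[-1,-0.43,0,0,0,-0.02],[-1,-0.43,0,0,0,-0.02],[-1,-0.43,0,0,0,-0.02]]]'; python3 go.py 515 -342 200 128
```

```text
clock: 2.22
eef_pos: [365.2, 205.8, 229.0]
tool_rot: [3.132, -0.008, 2.25]
force: [1.4, 0.1, -0.3]
width: 85.5
t 2.22 pos [365.2 205.8 229. ] rot [179.48  -0.43 128.94] F [ 1.4  0.1 -0.3] w 85.5
shift now axes [-17.35  -7.6    0.77] target axes [-17.46  -7.31   0.97] turn [ 0.09 -0.07  0.16]
```

Run:
```python
from h import *
# tray frame from side-wall top and end-wall top
P=[]
for n in('scene','top'):
    p=shot(n);w=cloud(p).reshape(-1,3);w=w[~np.isnan(w[:,0])]
    th=np.radians(-22.4);ex=np.array([np.cos(th),np.sin(th)]);ey=np.array([-ex[1],ex[0]])
    o=np.array([547,114.]);a=(w[:,:2]-o)@ex;b=(w[:,:2]-o)@ey
    m=(abs(a)<140)&(abs(b)<180)&(w[:,2]>92)&(w[:,2]<120)
    a,b,z=a[m],b[m],w[m,2]
    s=(a<-80)&(b<120)
    e=(a>-80)&(b>100)
    f=np.polyfit(b[s],a[s],1);g=np.polyfit(a[e],b[e],1)
    print(n,'side',s.sum(),np.percentile(a[s],[2,50,98]).round(1),np.percentile(b[s],[1]).round(1),'slope deg',np.degrees(f[0]).round(2),z[s].mean().round(1))
    print('end',e.sum(),np.percentile(b[e],[2,50,98]).round(1),np.percentile(a[e],[2,98]).round(1),'slope',np.degrees(g[0]).round(2),np.percentile(z[e],[2,50,98]).round(1))
```

```text
scene side 411 [-103.3  -91.4  -81.7] [-161.4] slope deg -2.16 98.5
end 224 [129.7 137.9 146.9] [-77.  104.9] slope 2.57 [ 92.9  99.9 103.6]
top side 428 [-103.3  -93.9  -84.3] [-158.7] slope deg -2.33 100.2
end 282 [132.  140.3 148.2] [-76.2 101.2] slope 2.39 [ 93.8  99.9 105.5]
```

```bash
python3 -m crank '[[[-1,-0.43,0,0,0,0],[-1,-0.43,0.05,0,0,0],[-1,-0.43,0.05,0,0,0],[-1,-0.43,0.05,0,0,0],[-1,-0.43,0.05,0,0,0],[-1,-0.43,0.05,0,0,0],[-1,-0.43,0.05,0,0,0],[-1,-0.43,0.05,0,0,0],[-1,-0.43,0.05,0,0,0],[-1,-0.43,0.05,0,0,0],[-1,-0.43,0.05,0,0,0]]]'
python3 -m crank '[[[-1,-0.43,0.05,0.02,0,0],[-1,-0.43,0.05,0.02,0,0],[-1,-0.43,0.05,0,0,0],[-0.7,-0.3,0.05,0,0,0],[0,0,0,0,0,0]]]'; python3 go.py 515 -342 200 128
python3 - <<'E'
from h import *
p=shot('wrist','w1.png');w=cloud(p).reshape(-1,3);w=w[~np.isnan(w[:,0])]
m=(abs(w[:,0]-490)<110)&(abs(w[:,1]+310)<110)
for lo,hi in((28,42),(50,130)):
    st=w[m&(w[:,2]>lo)&(w[:,2]<hi)]
    if len(st)>5: print(len(st),cv2.minAreaRect(st[:,:2].astype(np.float32)),st[:,2].mean())
th=np.radians(-20.1);ex=np.array([np.cos(th),np.sin(th)]);ey=np.array([-ex[1],ex[0]]);o=np.array([547,114.])
for n in('scene','top'):
    p=shot(n);w=cloud(p).reshape(-1,3);w=w[~np.isnan(w[:,0])]
    a=(w[:,:2]-o)@ex;b=(w[:,:2]-o)@ey
    m=(abs(a)<140)&(abs(b)<180)
    t=m&(w[:,2]>92)&(w[:,2]<120);s=t&(a<-75)&(b<110);e=t&(a>-60)&(b>100)
    f=m&(w[:,2]>8)&(w[:,2]<15)&(a>-60)
    for k,q in(('side',s),('end',e),('floor',f)): print(n,k,q.sum(),'a',np.percentile(a[q],[1,50,99]).round(1),'b',np.percentile(b[q],[1,50,99]).round(1),'z',np.median(w[q,2]).round(1))
    print(np.degrees(np.polyfit(b[s],a[s],1)[0]),np.degrees(np.polyfit(a[e],b[e],1)[0]))
E
```

```text
clock: 3.23
eef_pos: [470.6, -146.0, 212.0]
tool_rot: [3.12, -0.006, 2.261]
force: [0.5, 0.8, -0.3]
width: 85.6
clock: 3.65
eef_pos: [509.1, -273.9, 204.3]
tool_rot: [3.124, 0.001, 2.256]
force: [0.3, -0.9, -0.7]
width: 85.5
t 3.65 pos [ 509.1 -273.9  204.3] rot [1.7898e+02 7.0000e-02 1.2925e+02] F [ 0.3 -0.9 -0.7] w 85.5
shift now axes [-1.88 -1.29  0.12] target axes [-1.91 -1.24  0.14] turn [0.17 0.01 0.21]
2030 ((497.89544677734375, -319.11932373046875), (20.59757423400879, 120.18885040283203), 37.68648147583008) 36.32043865079667
667 ((470.10455322265625, -283.606689453125), (3.31136417388916, 30.639856338500977), 37.95062255859375) 98.59619753765053
scene side 393 a [-104.2  -92.1  -85.8] b [-158.1  -30.1  106.9] z 98.8
scene end 211 a [-58.   34.6 110.6] b [131.1 137.1 145.4] z 99.6
scene floor 2941 a [-57.5  38.4 112.7] b [-158.2    9.1  139.1] z 12.1
-0.12568598386074334 0.0634287130375368
top side 408 a [-100.6  -94.6  -88.7] b [-155.1  -24.9  106.4] z 100.1
top end 262 a [-58.6  24.6 109.4] b [133.5 139.8 146.2] z 100.1
top floor 3569 a [-58.3  25.  111. ] b [-155.8   11.7  139.1] z 11.8
-0.03492905591315653 0.0024251154222645743
```

```bash
python3 -m crank '[[[-0.7,-0.45,0,0.17,0,0.25],[-0.7,-0.45,0,0,0,0],[-0.5,-0.35,0,0,0,0],[0,0,0,0,0,0],[0,0,0,0,0,0]]]'; python3 go.py 515.7 -342 7 127.75
```

```text
clock: 4.22
eef_pos: [517.0, -323.9, 203.6]
tool_rot: [3.136, -0.013, 2.249]
force: [-0.2, 1.3, -0.6]
width: 85.3
t 4.22 pos [ 517.  -323.9  203.6] rot [179.67  -0.74 128.85] F [-0.2  1.3 -0.6] w 85.3
shift now axes [-0.52 -0.45  6.54] target axes [-0.45 -0.4   6.55] turn [ 0.05 -0.12  0.18]
```

```bash
python3 -m crank '[[[-0.3,-0.3,0.5,0.06,-0.15,0.25],[-0.25,-0.2,0.9,0,0,0],[0,0,0.9,0,0,0],[0,0,0.9,0,0,0],[0,0,0.6,0,0,0],[0,0,0.3,0,0,0],[0,0,0,0,0,0]]]'; python3 go.py 515.7 -342 7 127.75
```

```text
clock: 4.8
eef_pos: [521.4, -329.3, 79.5]
tool_rot: [3.132, 0.0, 2.238]
force: [0.1, 0.4, 0.5]
width: 85.4
t 4.8 pos [ 521.4 -329.3   79.5] rot [1.7946e+02 3.0000e-02 1.2824e+02] F [0.1 0.4 0.5] w 85.4
shift now axes [-0.21 -0.43  2.41] target axes [-0.22 -0.41  2.42] turn [0.09 0.   0.08]
```

```bash
python3 -m crank '[[[-0.25,-0.4,0,0.1,0,0.1],[-0.1,-0.2,0,0,0,0],[0,0,0,0,0,0]]]'; python3 go.py 515.7 -342 7 127.75
```

```text
clock: 5.05
eef_pos: [515.0, -347.5, 81.6]
tool_rot: [-3.141, 0.001, 2.231]
force: [0.2, -0.1, -0.3]
width: 85.6
t 5.05 pos [ 515.  -347.5   81.6] rot [-1.7998e+02  7.0000e-02  1.2784e+02] F [ 0.2 -0.1 -0.3] w 85.6
shift now axes [0.13 0.13 2.49] target axes [0.13 0.13 2.49] turn [-0.    0.01  0.02]
```

```bash
python3 -m crank '[[[0,0,0.7,0,0,0],[0,0,0.7,0,0,0],[0,0,0.7,0,0,0],[0,0,0.4,0,0,0],[0,0,0,0,0,0]]]'; python3 go.py 515.7 -342 7 127.75
```

```text
clock: 5.47
eef_pos: [519.8, -355.0, 12.7]
tool_rot: [3.138, 0.018, 2.227]
force: [-0.3, 0.5, 0.4]
width: 85.1
t 5.47 pos [ 519.8 -355.    12.7] rot [179.77   1.03 127.6 ] F [-0.3  0.5  0.4] w 85.1
shift now axes [0.43 0.16 0.18] target axes [0.43 0.16 0.19] turn [ 0.04  0.17 -0.03]
```

```bash
python3 -m crank '[[[0.4,0.15,0.1,0,0.17,0],[0.1,0,0.05,0,0,0],[0,0,0,0,0,0],[0,0,0,0,0,0]]]'; python3 go.py 515.7 -342 7 127.75
```

```text
clock: 5.8
eef_pos: [515.2, -340.2, 10.9]
tool_rot: [3.136, 0.002, 2.226]
force: [0.0, 0.3, -0.1]
width: 84.9
t 5.8 pos [ 515.2 -340.2   10.9] rot [1.7968e+02 1.2000e-01 1.2756e+02] F [ 0.   0.3 -0.1] w 84.9
shift now axes [-0.06 -0.02  0.13] target axes [-0.06 -0.02  0.13] turn [ 0.05  0.02 -0.03]
```

Good. Close, with a small further descent.

```bash
python3 -m crank '[[[0,0,0.1,0.05,0,0],[0,0,0,0,0,0],[0,0,0,0,0,0],[0,0,0,0,0,0],[0,0,0,0,0,0],[0,0,0,0,0,0],[0,0,0,0,0,0],[0,0,0,0,0,0],[0,0,0,0,0,0],[0,0,0,0,0,0]]]' 1; python3 go.py 515.7 -342 7 127.75; python3 -c "
from h import *
shot('wrist','w2.png')"
```

```text
clock: 6.63
eef_pos: [517.0, -341.5, 10.5]
tool_rot: [3.14, 0.007, 2.227]
force: [-0.8, 0.7, 0.6]
width: 19.1
t 6.63 pos [ 517.  -341.5   10.5] rot [179.93   0.39 127.58] F [-0.8  0.7  0.6] w 19.1
shift now axes [ 0.01 -0.04  0.12] target axes [ 0.01 -0.04  0.12] turn [ 0.01  0.07 -0.03]
```

View pics/w2.png

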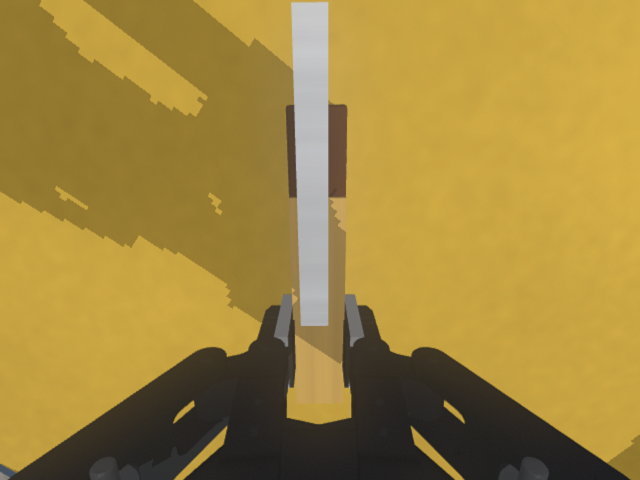

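Gripped, opening 19.1 mm. The stock runs straight up the picture at col 317, between the pads at rows 300–385. Next I lift.

```bash
python3 -m crank '[[[0,0,-0.4,0,0,0],[0,0,-0.7,0,0,0],[0,0,-0.9,0,0,0],[0,0,-0.9,0,0,0],[0,0,-0.9,0,0,0],[0,0,-0.9,0,0,0],[0,0,-0.9,0,0,0],[0,0,-0.5,0,0,0],[0,0,0,0,0,0]]]'; python3 go.py 563.7 123.3 170 69.9
```

```text
clock: 7.43
eef_pos: [512.4, -338.9, 202.5]
tool_rot: [-3.139, -0.001, 2.225]
force: [1.1, -0.2, -2.2]
width: 19.0
t 7.43 pos [ 512.4 -338.9  202.5] rot [-1.7987e+02 -9.0000e-02  1.2750e+02] F [ 1.1 -0.2 -2.2] w 19.0
shift now axes [11.18 10.74  1.07] target axes [15.05 -3.69  1.08] turn [-0.03 -0.    9.6 ]
```

```bash
python3 -m crank '[[[0,0,0,0,0,0.5],[0,0,0,0,0,0.9],[0,0,0,0,0,0.9],[0,0,0,0,0,0.9],[0,0,0,0,0,0.9],[0,0,0,0,0,0.9],[0,0,0,0,0,0.9],[0,0,0,0,0,0.9],[0,0,0,0,0,0.9],[0,0,0,0,0,0.9],[0,0,0,0,0,0.9],[0,0,0,0,0,0.5]]]'; python3 go.py 563.7 123.3 170 69.9
```

```text
clock: 8.43
eef_pos: [504.0, -333.1, 193.6]
tool_rot: [-3.121, -0.001, 1.125]
force: [0.1, 0.4, -2.2]
width: 18.9
t 8.43 pos [ 504.  -333.1  193.6] rot [-1.7884e+02 -8.0000e-02  6.4460e+01] F [ 0.1  0.4 -2.2] w 18.9
shift now axes [14.58 -4.75  0.9 ] target axes [14.97 -3.36  0.79] turn [-0.19 -0.02 -0.91]
```

```bash
python3 -m crank '[[[0.5,-0.2,0,-0.1,0,-0.45],[0.9,-0.2,0.05,-0.1,0,-0.45],[1,-0.22,0.05,0,0,0],[1,-0.22,0.05,0,0,0],[1,-0.22,0.05,0,0,0],[1,-0.22,0.05,0,0,0],[1,-0.22,0.05,0,0,0],[1,-0.22,0.05,0,0,0],[1,-0.22,0.05,0,0,0],[1,-0.22,0.05,0,0,0],[0.7,-0.15,0.05,0,0,0],[0,0,0,0,0,0]]]'; python3 go.py 563.7 123.3 170 69.9
```

```text
clock: 9.43
eef_pos: [535.3, -10.8, 164.5]
tool_rot: [-3.119, 0.007, 1.214]
force: [-0.2, 1.3, -3.8]
width: 19.2
t 9.43 pos [535.3 -10.8 164.5] rot [-178.68    0.41   69.56] F [-0.2  1.3 -3.8] w 19.2
shift now axes [ 4.52 -0.68 -0.2 ] target axes [ 4.52 -0.65 -0.18] turn [-0.22  0.07 -0.06]
```

```bash
python3 -m crank '[[[0.5,-0.1,-0.1,-0.15,0.07,-0.05],[0.9,-0.15,-0.05,-0.1,0,0],[0.9,-0.15,-0.05,0,0,0],[0.9,-0.15,0,0,0,0],[0.7,-0.1,0,0,0,0],[0.4,0,0,0,0,0],[0,0,0,0,0,0],[0,0,0,0,0,0]]]'; python3 go.py 563.7 123.3 170 69.9
```

```text
clock: 10.1
eef_pos: [555.0, 120.6, 163.4]
tool_rot: [-3.134, 0.01, 1.22]
force: [0.1, -1.9, -1.8]
width: 18.8
t 10.1 pos [555.  120.6 163.4] rot [-179.55    0.57   69.92] F [ 0.1 -1.9 -1.8] w 18.8
shift now axes [ 0.18  0.24 -0.22] target axes [ 0.18  0.24 -0.22] turn [-0.07  0.09  0.  ]
```

```bash
cat > chk.py <<'E'
from h import *
th=np.radians(-20.1);ex=np.array([np.cos(th),np.sin(th)]);ey=np.array([-ex[1],ex[0]]);o=np.array([556.8,104.5])
def tr(X): X=np.asarray(X,float);return np.stack([(X[...,:2]-o)@ex,(X[...,:2]-o)@ey,X[...,2]],-1)
def tcp():
    s=ctrl.read_state();print('t',round(s['clock'],2),'TCP in tray',tr(s['eef_pos']).round(1),'yaw',np.degrees(s['tool_rot'])[2].round(2)-69.9,'rot',np.degrees(s['tool_rot']).round(2),'F tray',np.r_[[s['force'][:2]@ex,s['force'][:2]@ey],s['force'][2]].round(1))
E
python3 - <<'E'
from chk import *
tcp()
for n in('wrist','top','scene'):
    p=shot(n,n+'3.png');T=tr(cloud(p).reshape(-1,3));T=T[~np.isnan(T[:,0])]
    e=T[(abs(T[:,0])<85)&(abs(T[:,0])>20)&(T[:,1]>120)&(T[:,1]<175)&(T[:,2]>25)&(T[:,2]<112)]
    f=T[(abs(T[:,0])<80)&(T[:,1]>-60)&(T[:,1]<120)&(T[:,2]>2)&(T[:,2]<20)]
    print(n,len(e),'floor z',np.median(f[:,2]).round(1) if len(f) else '')
    for lo in range(25,112,15):
        q=e[(e[:,2]>=lo)&(e[:,2]<lo+15)]
        if len(q)>5: print('  z',lo,len(q),np.percentile(q[:,1],[2,50,98]).round(1))
    b=T[(abs(T[:,0])<30)&(T[:,2]>190)&(T[:,2]<290)&(T[:,1]>50)&(T[:,1]<135)]
    if len(b): print('  blade',len(b),np.percentile(b,[2,50,98],axis=0).round(1).tolist())
E
```

```text
t 10.1 TCP in tray [ -7.2  14.5 163.4] yaw 0.01999999999999602 rot [-179.55    0.57   69.92] F tray [ 0.8 -1.7 -1.8]
wrist 9757 floor z 12.7
  z 25 357 [144.2 144.7 145.2]
  z 40 543 [142.8 143.4 144.1]
  z 55 578 [141.6 142.2 142.8]
  z 70 699 [140.3 140.9 141.6]
  z 85 1725 [139.1 140.1 149.1]
  z 100 5855 [139.2 145.5 150.8]
  blade 251 [[-16.3, 50.5, 190.0], [-2.1, 59.5, 190.2], [3.0, 71.6, 190.9]]
top 247 floor z 12.0
  z 25 9 [144.6 145.  145.4]
  z 40 9 [143.3 143.6 144.4]
  z 55 10 [142.  142.6 143.3]
  z 70 15 [140.5 141.1 141.6]
  z 85 111 [139.5 144.8 151.5]
  z 100 93 [139.2 145.1 150.9]
scene 463 floor z 12.4
  z 25 67 [142.1 144.1 145.8]
  z 40 70 [140.5 142.6 144.9]
  z 55 67 [139.7 141.5 144. ]
  z 70 80 [138.9 140.3 142.1]
  z 85 102 [137.5 140.  150.8]
  z 100 77 [137.1 143.6 149.9]
  blade 272 [[-10.8, 69.0, 190.8], [-6.4, 86.8, 233.7], [-2.2, 102.3, 273.0]]
```

View pics/wrist3.png

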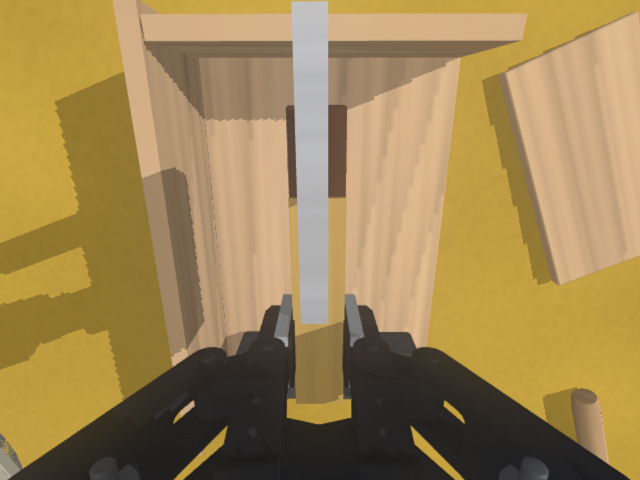

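The wall is seen leaning in 0.084 rad (inner top edge at y≈139, corner at y≈147 in my tray frame). The square hangs centred and aligned with the tray. Next I descend in front of the wall.

```bash
python3 -m crank '[[[0,0.2,0.3,-0.07,0.09,0],[0,0,0.7,0,0,0],[0,0,0.7,0,0,0],[0,0,0.7,0,0,0],[0,0,0.6,0,0,0],[0,0,0.4,0,0,0],[0,0,0,0,0,0],[0,0,0,0,0,0]]]'; python3 -c "
from chk import *
tcp()"
```

```text
clock: 10.92
eef_pos: [563.5, 100.9, 61.5]
tool_rot: [3.133, 0.003, 1.197]
force: [0.3, 0.7, -3.0]
width: 19.4
t 10.92 TCP in tray [ 7.6 -1.1 61.5] yaw -1.3200000000000074 rot [1.7953e+02 1.6000e-01 6.8580e+01] F tray [ 0.1  0.8 -3. ]
```

```bash
python3 -m crank '[[[0.2,-0.2,0.3,0.08,0.03,-0.22],[0.2,0,0.4,0,0,0],[0,0,0.2,0,0,0],[0,0,0,0,0,0],[0,0,0,0,0,0]]]'; python3 -c "
from chk import *
tcp()"; python3 go.py 560 120 23 69.9
```

```text
clock: 11.33
eef_pos: [564.3, 114.1, 34.7]
tool_rot: [3.138, -0.003, 1.22]
force: [0.3, -0.6, -2.4]
width: 19.2
t 11.33 TCP in tray [ 3.8 11.6 34.7] yaw 0.009999999999990905 rot [ 1.7981e+02 -1.5000e-01  6.9910e+01] F tray [ 0.5 -0.5 -2.4]
t 11.33 pos [564.3 114.1  34.7] rot [ 1.7981e+02 -1.5000e-01  6.9910e+01] F [ 0.3 -0.6 -2.4] w 19.2
shift now axes [ 0.13 -0.2   0.39] target axes [ 0.13 -0.2   0.39] turn [ 0.03 -0.03  0.  ]
```

```bash
python3 -m crank '[[[0.3,-0.1,0.1,0.03,-0.03,0],[0.3,0,0.1,0,0,0],[0.2,0,0.1,0,0,0],[0,0,0,0,0,0],[0,0,0,0,0,0]]]'; python3 -c "
from chk import *
tcp()"; python3 go.py 560 120 23 69.9
```

```text
clock: 11.75
eef_pos: [571.3, 141.9, 25.5]
tool_rot: [3.14, -0.001, 1.222]
force: [-0.5, 0.2, -3.2]
width: 18.8
t 11.75 TCP in tray [ 0.7 40.1 25.5] yaw 0.11999999999999034 rot [ 1.7992e+02 -5.0000e-02  7.0020e+01] F tray [-0.6  0.  -3.2]
t 11.75 pos [571.3 141.9  25.5] rot [ 1.7992e+02 -5.0000e-02  7.0020e+01] F [-0.5  0.2 -3.2] w 18.8
shift now axes [-0.81 -0.1   0.08] target axes [-0.81 -0.1   0.08] turn [ 0.01 -0.01  0.02]
```

```bash
for i in 1 2; do python3 -m crank '[[[0,0,0.12,0,0,0],[0,0,0.12,0,0,0],[0,0,0.12,0,0,0]]]' >/dev/null; python3 -c "
from chk import *
tcp()"; done
```

```text
t 12.0 TCP in tray [ 1.1 41.  22.3] yaw 0.1799999999999926 rot [179.96  -0.34  70.08] F tray [-7.6 -3.1 30.9]
t 12.25 TCP in tray [ 1.2 41.2 22.3] yaw 0.14999999999999147 rot [-179.97   -0.79   70.05] F tray [-7.9 -2.1 28.1]
```

```bash
for i in 1 2; do python3 -m crank '[[[0.15,0,0.08,0,0.05,0],[0.15,0,0.08,0,0.05,0],[0.15,0,0.08,0,0.05,0]]]' >/dev/null; python3 -c "
from chk import *
tcp()"; done
```

```text
t 12.5 TCP in tray [ 2.5 43.7 22.2] yaw -0.21999999999999886 rot [-179.94   -1.24   69.68] F tray [-6.  -7.8 18.5]
t 12.75 TCP in tray [ 3.1 44.5 22.2] yaw -0.6600000000000108 rot [-179.76   -1.58   69.24] F tray [-5.7 -9.2 22.1]
```

```bash
python3 -m crank '[[[0.25,-0.05,0.08,0,-0.15,-0.05],[0.25,-0.05,0.08,0,-0.15,-0.05],[0.25,-0.05,0.08,0,-0.15,-0.05]]]' >/dev/null
python3 - <<'E'
from chk import *
tcp()
E
python3 -m crank '[[[0.25,-0.05,0.08,0,-0.15,-0.05],[0.25,-0.05,0.08,0,-0.15,-0.05],[0.25,-0.05,0.08,0,-0.15,-0.05]]]' >/dev/null
python3 - <<'E'
from chk import *
tcp()
p=shot('wrist','w5.png');T=tr(cloud(p)).reshape(-1,3);T=T[~np.isnan(T[:,0])]
e=T[(abs(T[:,0])<85)&(abs(T[:,0])>20)&(T[:,1]>120)&(T[:,1]<170)&(T[:,2]>15)&(T[:,2]<95)]
for lo in range(15,95,20):
    q=e[(e[:,2]>=lo)&(e[:,2]<lo+20)]
    if len(q)>5: print(lo,len(q),np.median(q,0).round(1))
shot('scene','s5.png')
E
```

```text
t 13.0 TCP in tray [ 4.6 50.  22. ] yaw -0.6600000000000108 rot [179.97   1.92  69.24] F tray [ -1.1 -15.   14.3]
t 13.25 TCP in tray [ 4.7 49.4 21.5] yaw -0.6200000000000045 rot [179.99   6.08  69.28] F tray [ -3.6 -11.9  14.5]
```

Run:
```python
from chk import *
p=shot('scene');T=tr(cloud(p)).reshape(-1,3)
im=p['color'][:,:,::-1]
cv2.imwrite('pics/s6.png',cv2.resize(im[150:300,230:430],None,fx=4,fy=4,interpolation=cv2.INTER_CUBIC))
p=shot('wrist','w6.png')
```

```text
(no output)
```

View pics/s6.png

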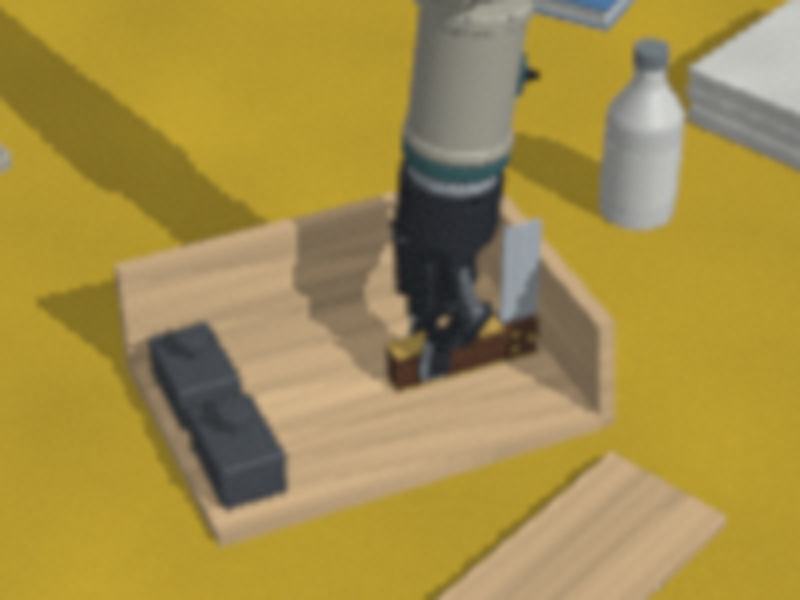

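View pics/w6.png

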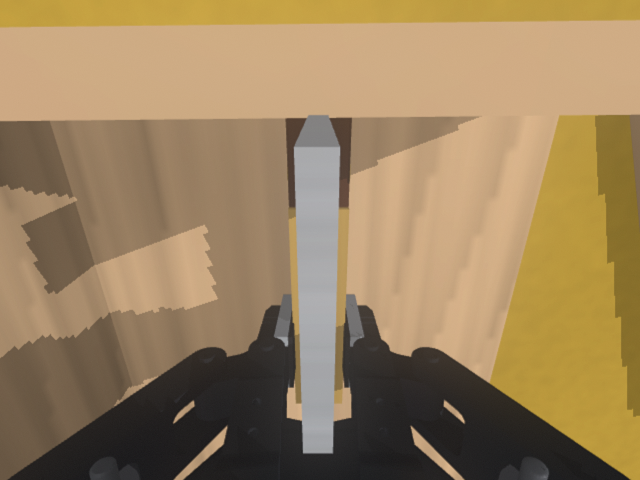

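Scene and wrist pictures show the stock flat on the floor and the blade upright at the wall. The gripper has pivoted about 6° on the stock. I keep pushing, with almost no pitching command.

```bash
cat > m.py <<'E'
from chk import *
def meas():
    tcp()
    p=shot('wrist');T=tr(cloud(p)).reshape(-1,3);T=T[~np.isnan(T[:,0])]
    e=T[(abs(T[:,0])<85)&(abs(T[:,0])>20)&(T[:,1]>125)&(T[:,1]<170)&(T[:,2]>25)&(T[:,2]<94)]
    if len(e)>50:
        f=np.polyfit(e[:,2],e[:,1],1);print('wall wrist',len(e),'lean',f[0].round(4),'y@12',np.polyval(f,12).round(1))
    p=shot('scene');T=tr(cloud(p)).reshape(-1,3);T=T[~np.isnan(T[:,0])]
    e=T[(T[:,0]<85)&(T[:,0]>25)&(T[:,1]>125)&(T[:,1]<170)&(T[:,2]>20)&(T[:,2]<92)]
    f=np.polyfit(e[:,2],e[:,1],1);print('wall scene',len(e),f[0].round(4),np.polyval(f,12).round(1))
    b=T[(abs(T[:,0]-3)<14)&(T[:,1]>95)&(T[:,1]<165)&(T[:,2]>55)&(T[:,2]<125)]
    ys=[(z+5,np.percentile(b[(b[:,2]>=z)&(b[:,2]<z+10),1],[3])[0],(abs(b[:,2]-z-5)<5).sum()) for z in range(55,120,10) if (abs(b[:,2]-z-5)<5).sum()>4]
    print('blade front y by z',[(z,round(y,1),int(n)) for z,y,n in ys])
    if len(ys)>2: print(' slope',np.polyfit([q[0] for q in ys],[q[1] for q in ys],1)[0].round(4))
    s=T[(abs(T[:,0]-12)<8)&(T[:,1]>-20)&(T[:,1]<160)&(T[:,2]>44)&(T[:,2]<53)]
if __name__=='__main__': meas()
E
python3 -m crank '[[[0.3,-0.05,0.1,0,-0.02,-0.05],[0.3,-0.05,0.1,0,-0.02,-0.05],[0.3,-0.05,0.1,0,-0.02,-0.05],[0.3,-0.05,0.1,0,-0.02,-0.05]]]' >/dev/null; python3 m.py
```

```text
t 13.78 TCP in tray [ 4.7 49.2 21.2] yaw -0.6400000000000006 rot [-179.74    8.61   69.26] F tray [ -6.5 -14.8  29.8]
wall wrist 1882 lean -0.0784 y@12 158.6
wall scene 173 -0.0758 145.7
blade front y by z [(60, np.float64(111.3), 31), (70, np.float64(109.2), 28), (80, np.float64(109.7), 29), (90, np.float64(110.3), 35), (100, np.float64(108.8), 44), (110, np.float64(110.2), 21), (120, np.float64(110.5), 27)]
 slope -0.0039
```

```bash
python3 -m crank '[[[0.5,-0.05,0.1,0,0.05,-0.1],[0.5,-0.05,0.1,0,0.05,-0.1],[0.5,-0.05,0.1,0,0.05,-0.1],[0.5,-0.05,0.1,0,0.05,-0.1]]]' >/dev/null; python3 m.py
```

```text
t 14.22 TCP in tray [ 5.1 49.7 20.7] yaw -0.04000000000000625 rot [-178.83   11.3    69.86] F tray [ -8.2 -24.3  38.8]
wall wrist 11492 lean -0.0732 y@12 158.7
wall scene 179 -0.0717 145.7
blade front y by z [(60, np.float64(112.3), 28), (70, np.float64(109.5), 25), (80, np.float64(108.2), 27), (90, np.float64(111.3), 35), (100, np.float64(111.6), 40), (110, np.float64(110.4), 22), (120, np.float64(109.6), 28)]
 slope -0.0097
```

```bash
python3 -m crank '[[[0.5,-0.05,-0.03,0,0.2,0],[0.5,-0.05,-0.03,0,0.2,0],[0.5,-0.05,-0.03,0,0.2,0],[0.5,-0.05,-0.03,0,0.2,0]]]' >/dev/null; python3 -c "
from h import *
print(ctrl.read_state()['torque'])"; python3 m.py
```

```text
[-4.87262655  2.23928295  0.81115564]
t 14.65 TCP in tray [ 3.6 57.  20.8] yaw -1.490000000000009 rot [-178.36   10.39   68.41] F tray [ -2.7 -24.1  12.2]
wall scene 198 0.0166 146.2
blade front y by z [(60, np.float64(117.3), 33), (70, np.float64(115.5), 28), (80, np.float64(118.4), 26), (90, np.float64(117.5), 30), (100, np.float64(116.9), 41), (110, np.float64(115.8), 24), (120, np.float64(117.4), 27)]
 slope -0.0026
```

```bash
cat > m2.py <<'E'
from chk import *
tcp()
for n in('scene','top'):
    E=[];B=[];K=[]
    for i in range(4):
        p=shot(n);T=tr(cloud(p)).reshape(-1,3);T=T[~np.isnan(T[:,0])]
        E.append(T[(T[:,0]<85)&(T[:,0]>25)&(T[:,1]>125)&(T[:,1]<175)&(T[:,2]>20)&(T[:,2]<90)])
        B.append(T[(abs(T[:,0]-3)<14)&(T[:,1]>95)&(T[:,1]<165)&(T[:,2]>55)&(T[:,2]<135)])
        K.append(T[(abs(T[:,0])<90)&(T[:,1]>125)&(T[:,1]<175)&(T[:,2]>95)&(T[:,2]<105)&((T[:,0]>25)|(T[:,0]<-25))])
    e,b,k=map(np.vstack,(E,B,K))
    from scipy.optimize import least_squares
    if len(e)>40:
        A=np.c_[e[:,2]-12,e[:,0],np.ones(len(e))];r=least_squares(lambda x:A@x-e[:,1],[0,0,147],loss='soft_l1')
        print(n,'wall',len(e),'lean',r.x[0].round(4),'yawslope',r.x[1].round(4),'y@12',r.x[2].round(1))
    print(n,'wall top y pct',np.percentile(k[:,1],[3,97]).round(1),len(k))
    if len(b)>40:
        A=np.c_[b[:,2]-60,b[:,0]*0,np.ones(len(b))]
        for q in(3,97):
            ys=[(z+5,np.percentile(b[(abs(b[:,2]-z-5)<5),1],q)) for z in range(55,130,10) if (abs(b[:,2]-z-5)<5).sum()>15]
            if len(ys)>2: print(n,'blade edge',q,np.round([y for _,y in ys],1),'slope',np.polyfit(*np.array(ys).T,1)[0].round(4))
p=shot('scene');cv2.imwrite('pics/s7.png',cv2.resize(p['color'][190:270,320:400,::-1],None,fx=7,fy=7,interpolation=cv2.INTER_CUBIC))
E
python3 m2.py
```

```text
t 14.75 TCP in tray [ 3.6 57.1 20.8] yaw -1.480000000000004 rot [-178.35   10.38   68.42] F tray [ -2.  -22.5  12.6]
scene wall 785 lean 0.0132 yawslope 0.0016 y@12 146.2
scene wall top y pct [145.7 159.2] 337
scene blade edge 3 [117.1 116.3 118.  117.5 116.6 116.4 118.  121.3] slope 0.0387
scene blade edge 97 [148.3 148.  147.9 148.3 158.5 145.9 145.1 145.6] slope -0.0346Traceback (most recent call last):
  File "m2.py", line 15, in <module>
    print(n,'wall top y pct',np.percentile(k[:,1],[3,97]).round(1),len(k))
                             ~~~~~~~~~~~~~^^^^^^^^^^^^^^^
    return _quantile_unchecked(
        a, q, axis, out, overwrite_input, method, keepdims, weights)
    return _ureduce(a,
                    func=_quantile_ureduce_func,
    ...<5 lines>...
                    overwrite_input=overwrite_input,
                    method=method)
    r = func(a, **kwargs)
    result = _quantile(arr,
                       quantiles=q,
    ...<2 lines>...
                       out=out,
                       weights=wgt)
    slices_having_nans = np.isnan(arr[-1, ...])
                                  ~~~^^^^^^^^^
IndexError: index -1 is out of bounds for axis 0 with size 0
```

```bash
cat > m3.py <<'E'
from chk import *
from scipy.optimize import least_squares
tcp()
E=[];F=[];O=[];S=[]
for i in range(4):
    p=shot('scene');T=tr(cloud(p)).reshape(-1,3);T=T[~np.isnan(T[:,0])]
    E.append(T[(T[:,0]<90)&(T[:,0]>22)&(T[:,1]>135)&(T[:,1]<160)&(T[:,2]>18)&(T[:,2]<92)])
    F.append(T[(T[:,0]<95)&(T[:,0]>25)&(T[:,1]>-80)&(T[:,1]<140)&(T[:,2]>5)&(T[:,2]<19)])
    S.append(T[(T[:,0]<16)&(T[:,0]>2)&(T[:,1]>25)&(T[:,1]<150)&(T[:,2]>43)&(T[:,2]<56)])
def pl(P,k,others):
    A=np.c_[P[:,others[0]],P[:,others[1]],np.ones(len(P))];r=least_squares(lambda x:A@x-P[:,k],[0,0,P[:,k].mean()],loss='soft_l1');return len(P),r.x.round(4),r.fun.std().round(2)
e,f,s=map(np.vstack,(E,F,S))
print('wall y=az+bx+c',pl(e,1,(2,0)))
print('floor z=ay+bx+c',pl(f,2,(1,0)))
if len(s)>30: print('stock top z=ay+bx',pl(s,2,(1,0)))
cv2.imwrite('pics/s%d.png'%p['shot'],cv2.resize(p['color'][190:270,320:400,::-1],None,fx=7,fy=7,interpolation=cv2.INTER_CUBIC));print(p['shot'])
E
python3 m3.py; ls -t pics|head -1
```

```text
t 15.15 TCP in tray [ 3.6 57.  20.8] yaw -1.4699999999999989 rot [-178.36   10.39   68.43] F tray [ -3.1 -23.5  12.5]
wall y=az+bx+c (938, array([ 1.030000e-02, -8.000000e-04,  1.463528e+02]), np.float64(1.13))
floor z=ay+bx+c (4746, array([ 2.00000e-04, -1.60000e-03,  1.25498e+01]), np.float64(1.85))
stock top z=ay+bx (331, array([ 2.70000e-03, -1.09700e-01,  4.86345e+01]), np.float64(3.01))
35
s35.png
```

```bash
cat >> m3.py <<'E'
B=[]
for i in range(3):
    p=shot('scene');T=tr(cloud(p)).reshape(-1,3);T=T[~np.isnan(T[:,0])]
    B.append(T[(abs(T[:,0]-3)<12)&(T[:,1]>119)&(T[:,1]<144)&(T[:,2]>55)&(T[:,2]<128)])
print('blade x=az+by+c',pl(np.vstack(B),0,(2,1)))
E
python3 m3.py
```

```text
t 15.35 TCP in tray [ 3.6 57.  20.8] yaw -1.4699999999999989 rot [-178.36   10.39   68.43] F tray [ -1.9 -23.2  12.2]
wall y=az+bx+c (939, array([ 1.190000e-02, -3.400000e-03,  1.464158e+02]), np.float64(1.13))
floor z=ay+bx+c (4736, array([4.00000e-04, 3.00000e-03, 1.23097e+01]), np.float64(1.85))
stock top z=ay+bx (340, array([ 4.70000e-03, -2.37100e-01,  4.97595e+01]), np.float64(2.9))
39
blade x=az+by+c (429, array([0.0245, 0.0301, 1.3547]), np.float64(2.06))
```

View pics/s35.png

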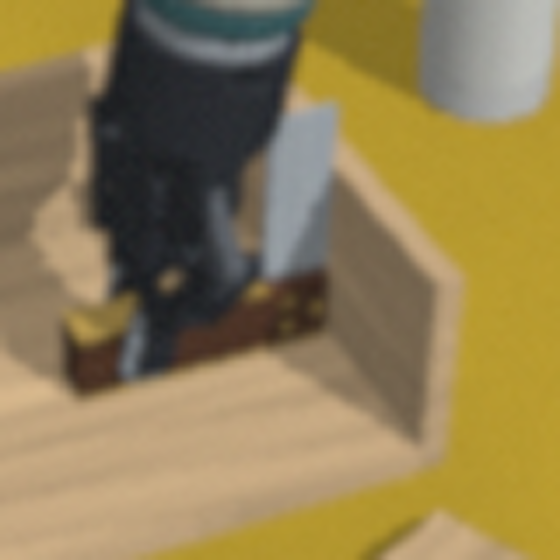

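Scene crop: the stock is flat on the floor at rows 280–390 and the blade is at the wall at col 335. The square leans about 0.025 rad sideways, which matches the tool's roll of 1.6°. I correct that while holding the press.

```bash
python3 -m crank '[[[0.35,0,0.05,-0.2,0.12,0],[0.35,0,0.05,-0.2,0.12,0]]]' >/dev/null; python3 m3.py
```

```text
t 15.87 TCP in tray [ 3.6 56.9 20.6] yaw -1.9300000000000068 rot [179.77  10.4   67.97] F tray [ -7.5 -15.2  29.6]
wall y=az+bx+c (952, array([1.270000e-02, 6.300000e-03, 1.458871e+02]), np.float64(1.19))
floor z=ay+bx+c (4742, array([3.00000e-04, 4.00000e-04, 1.24305e+01]), np.float64(1.87))
stock top z=ay+bx (379, array([ 7.50000e-03, -2.51200e-01,  4.97053e+01]), np.float64(3.17))
46
blade x=az+by+c (446, array([0.0043, 0.0411, 0.1531]), np.float64(1.92))
```

```bash
python3 -m crank '[[[0.45,0,0,-0.03,0.15,-0.05],[0.45,0,0,-0.03,0.15,-0.05]]]' >/dev/null; python3 m3.py
```

```text
t 16.38 TCP in tray [ 3.6 56.9 20.7] yaw -1.8700000000000045 rot [-179.92   10.63   68.03] F tray [ -5.3 -20.8  18.5]
wall y=az+bx+c (948, array([ 1.490000e-02, -1.100000e-03,  1.460963e+02]), np.float64(1.15))
floor z=ay+bx+c (4758, array([-3.00000e-04,  1.30000e-03,  1.23757e+01]), np.float64(1.89))
stock top z=ay+bx (368, array([ 3.90000e-03, -2.18400e-01,  4.97937e+01]), np.float64(3.0))
53
blade x=az+by+c (439, array([0.0029, 0.0264, 2.5103]), np.float64(1.91))
```

Forces are now 21 N toward the wall and 18 N down. I hold this target for 3 s using camera calls and average the measurements meanwhile.

```bash
cat > hold.py <<'E'
from chk import *
from scipy.optimize import least_squares
def pl(P,k,o):
    A=np.c_[P[:,o[0]],P[:,o[1]],np.ones(len(P))];return least_squares(lambda x:A@x-P[:,k],[0,0,P[:,k].mean()],loss='soft_l1',f_scale=.5).x.round(4)
for g in range(4):
    E=[];B=[]
    for i in range(16):
        p=shot('scene');T=tr(cloud(p)).reshape(-1,3);T=T[~np.isnan(T[:,0])]
        E.append(T[(T[:,0]<90)&(T[:,0]>25)&(T[:,1]>135)&(T[:,1]<160)&(T[:,2]>22)&(T[:,2]<88)])
        B.append(T[(abs(T[:,0]-3)<12)&(T[:,1]>121)&(T[:,1]<142)&(T[:,2]>58)&(T[:,2]<125)])
    tcp();print('wall',pl(np.vstack(E),1,(2,0)),'blade',pl(np.vstack(B),0,(2,1)))
# blade front edge: nearest-y of blade points by height
    b=np.vstack(B)
E
python3 hold.py
```

```text
t 17.53 TCP in tray [ 3.6 56.9 20.6] yaw -1.8700000000000045 rot [-179.92   10.62   68.03] F tray [ -6.2 -21.9  19.3]
wall [1.080000e-02 1.500000e-03 1.462162e+02] blade [-0.0026  0.0347  2.0665]
t 18.33 TCP in tray [ 3.6 56.9 20.6] yaw -1.8700000000000045 rot [-179.92   10.63   68.03] F tray [ -6.  -21.5  18.7]
wall [1.14000e-02 7.00000e-04 1.46207e+02] blade [-0.0061  0.0191  4.3402]
t 19.13 TCP in tray [ 3.6 56.9 20.6] yaw -1.8700000000000045 rot [-179.92   10.63   68.03] F tray [ -6.5 -20.1  19.4]
wall [ 1.170e-02 -3.000e-04  1.463e+02] blade [-0.0015  0.0376  1.3596]
t 19.93 TCP in tray [ 3.6 56.9 20.6] yaw -1.8700000000000045 rot [-179.92   10.62   68.03] F tray [ -6.  -21.1  19.1]
wall [ 1.570000e-02 -6.000000e-04  1.460073e+02] blade [-1.9000e-03  1.7900e-02  3.9368e+00]
```

Run:
```python
from chk import *
p=shot('wrist','w8.png');T=tr(cloud(p));tcp()
for v in range(0,240,12): print(v,T[v,250].round(1),T[v,318].round(1),T[v,400].round(1))
for n,X in(('walltop',(0,147,100)),('blade z100',(3,147,100)),('tip',(3,147,132))):
    X=np.array(X,float);W=np.r_[o+X[0]*ex+X[1]*ey,X[2]];print(n,proj(p,W).round(1))
```

```text
t 19.98 TCP in tray [ 3.6 56.9 20.7] yaw -1.8700000000000045 rot [-179.92   10.62   68.03] F tray [ -6.5 -21.   18.8]
0 [-15.4 179.    0.9] [  8.4 178.2   0.8] [ 3.720e+01  1.773e+02 -1.000e-01]
12 [-15.9 175.6   0.2] [  8.2 174.7   0.4] [ 37.2 173.7   1.2]
24 [-16.5 172.   -0.6] [  8.1 171.1   1. ] [ 37.6 170.1   0.9]
36 [-16.8 168.2   0.8] [  8.  167.4   1.6] [ 37.8 166.4   1.1]
48 [-17.1 164.4   1.7] [  7.9 163.6   1.7] [ 38.3 162.6   0.4]
60 [-17.6 160.6   2.1] [  7.7 159.7   1.7] [ 21.8 159.9  80.9]
72 [nan nan nan] [nan nan nan] [nan nan nan]
84 [nan nan nan] [nan nan nan] [nan nan nan]
96 [nan nan nan] [nan nan nan] [nan nan nan]
108 [nan nan nan] [nan nan nan] [nan nan nan]
120 [nan nan nan] [nan nan nan] [nan nan nan]
132 [nan nan nan] [nan nan nan] [nan nan nan]
144 [nan nan nan] [nan nan nan] [nan nan nan]
156 [nan nan nan] [nan nan nan] [nan nan nan]
168 [-20.5 123.   13.1] [nan nan nan] [ 39.2 120.8  12.4]
180 [-21.1 118.1  13.2] [nan nan nan] [ 39.9 115.5  11.2]
192 [-21.7 113.1  13.3] [nan nan nan] [ 39.9 110.8  12.7]
204 [-22.5 107.6  12.8] [nan nan nan] [ 40.4 105.4  12.5]
216 [-22.9 102.7  14.1] [nan nan nan] [41.  99.7 11.9]
228 [-24.1  96.3  12.5] [nan nan nan] [41.4 94.  12.1]
walltop [264.1 172. ]
blade z100 [285.5 171.3]
tip [237.9 335. ]
```

View pics/w8.png

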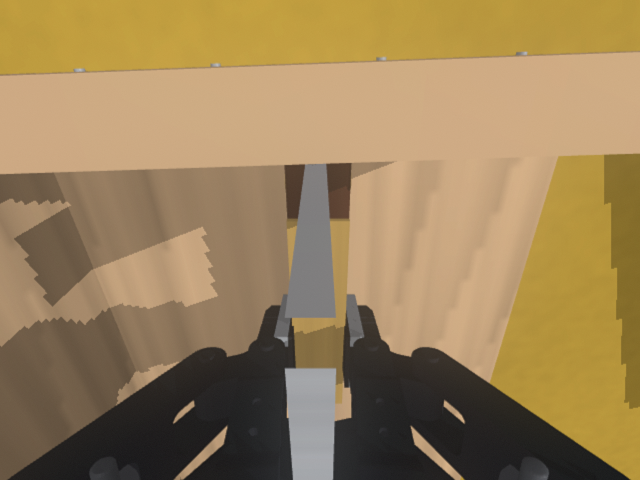

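Run:
```python
from chk import *
tcp()
R=[]
for i in range(6):
    p=shot('scene');R.append(p['color'].astype(float))
im=np.mean(R,0).astype(np.uint8)
K=np.array(p['camera_matrix']);Rm=np.array(p['R']);c=-Rm.T@p['t']
hsv=cv2.cvtColor(im,cv2.COLOR_RGB2HSV)
v,u=np.mgrid[:480,:640]
d=np.stack([(u-K[0,2])/K[0,0],(v-K[1,2])/K[1,1],np.ones_like(u,float)],-1)@Rm
n=np.r_[ex,0];lam=(np.r_[o,0]@n+6.5-c@n)/(d@n);W=c+lam[...,None]*d;T=tr(W)
ok=(T[...,1]>100)&(T[...,1]<165)&(T[...,2]>55)&(T[...,2]<130)
vv=np.where(ok.any(1))[0]
for r in range(vv[0],vv[-1]+1,3):
    cs=np.where(ok[r])[0]; print(r,'z',T[r,cs[len(cs)//2],2].round(),[(int(T[r,k,1]),int(hsv[r,k,1]),int(hsv[r,k,2])) for k in cs[::2]])
```

```text
t 19.98 TCP in tray [ 3.6 56.9 20.7] yaw -1.8700000000000045 rot [-179.92   10.62   68.03] F tray [ -6.5 -21.   18.8]
204 z 129.0 [(155, 190, 181), (162, 190, 180)]
207 z 123.0 [(119, 18, 97), (126, 16, 159), (132, 19, 164), (139, 19, 162), (146, 43, 160), (153, 181, 180), (159, 190, 180)]
210 z 115.0 [(100, 42, 49), (106, 15, 50), (113, 18, 83), (120, 18, 152), (126, 17, 161), (133, 19, 164), (140, 19, 163), (146, 38, 173), (153, 126, 190), (160, 184, 182)]
213 z 103.0 [(100, 0, 53), (107, 83, 113), (113, 48, 121), (120, 16, 156), (127, 19, 161), (134, 19, 164), (140, 20, 163), (147, 46, 167), (154, 88, 198), (161, 103, 195)]
216 z 93.0 [(101, 29, 62), (107, 86, 113), (114, 43, 120), (121, 18, 159), (127, 18, 159), (134, 17, 163), (141, 19, 157), (148, 43, 112), (155, 86, 136), (162, 88, 189)]
219 z 82.0 [(101, 34, 76), (108, 87, 114), (114, 27, 115), (121, 19, 161), (128, 19, 160), (135, 18, 159), (142, 19, 120), (148, 51, 110), (155, 85, 114), (162, 86, 125)]
222 z 70.0 [(101, 44, 116), (108, 85, 120), (115, 21, 122), (122, 19, 162), (128, 18, 160), (135, 16, 130), (142, 16, 110), (149, 60, 114), (156, 84, 116), (163, 85, 114)]
225 z 62.0 [(102, 16, 97), (109, 44, 87), (115, 2, 112), (122, 19, 162), (129, 19, 137), (136, 18, 112), (143, 12, 109)]
228 z 56.0 [(102, 25, 91)]
```

Run:
```python
from chk import *
g=np.mean([shot('scene')['color'].astype(float) for i in range(8)],0);p=shot('scene')
K=np.array(p['camera_matrix']);Rm=np.array(p['R']);c=-Rm.T@p['t']
np.save('g.npy',g)
a=np.radians(-1.87);nx=np.array([np.cos(a),np.sin(a),0])  # square x axis in tray axes
q0=np.array([3.6-1.4*0,56.9,0])+10*nx
def ray(u,v):
    d=np.array([(u-K[0,2])/K[0,0],(v-K[1,2])/K[1,1],1])@Rm
    cc=tr(c);dd=np.r_[d[:2]@ex,d[:2]@ey,d[2]]
    return cc+dd*((q0-cc)@nx)/(dd@nx)
# project ends of flat lower edge for search
def pj(X): return proj(p,np.r_[o+X[0]*ex+X[1]*ey,X[2]])
ysq=np.array([-np.sin(a),np.cos(a),0])
P=[]
for s in np.arange(-28,88,2.):   # along stock from TCP
    X=q0+ysq*s
    lo=pj(X+[0,0,12-9]);hi=pj(X+[0,0,12+14])
    t=np.linspace(0,1,60);pts=lo+(hi-lo)*t[:,None]
    pr=cv2.remap(g.astype(np.float32),pts[None,:,0].astype(np.float32),pts[None,:,1].astype(np.float32),cv2.INTER_LINEAR)[0].mean(1)
    k=np.argmin(np.gradient(cv2.GaussianBlur(pr[:,None],(1,9),0)[:,0]))
    A,B=pr[:10].mean(),pr[-10:].mean();h=(A+B)/2
    i=np.argmax(pr<h); P.append((s,3+23*(i-(h-pr[i])/(pr[i-1]-pr[i]))/59 if i else np.nan,A,B))
P=np.array(P)
for r in P: print(r.round(1))
m=np.r_[[ (A-B>35) for A,B in P[:,2:]]]&~np.isnan(P[:,1])
print(m.sum(),np.polyfit(P[m,0],P[m,1],1))
tcp()
```

```text
[-28.   15.1 162.8  54.7]
[-26.   14.4 162.9  54.9]
[-24.   14.5 163.   54.8]
[-22.   14.6 163.4  54.9]
[-20.   14.9 163.5  54.8]
[-18.   14.8 163.3  54. ]
[-16.   14.7 163.2  53.2]
[-14.   14.6 163.   54.8]
[-12.   14.3 163.2  65.5]
[-10.   13.6 163.7  86.3]
[ -8.   12.8 163.6 103.4]
[ -6.   12.4 163.5 112.7]
[ -4.   13.8 163.4  97. ]
[ -2.   15.  163.5  77.9]
[  0.   15.8 163.6  55.9]
[  2.   16.  163.8  49.7]
[  4.   16.1 164.1  46. ]
[  6.   16.  164.1  45.7]
[  8.   15.9 164.2  45.2]
[ 10.   15.8 164.3  45. ]
[ 12.   15.5 164.4  46.8]
[ 14.   15.2 164.7  49.1]
[ 16.   15.1 164.5  52. ]
[ 18.   14.9 164.3  53.6]
[ 20.   14.8 163.8  54.5]
[ 22.   14.8 163.7  54.8]
[ 24.   14.9 163.9  54.9]
[ 26.   15.3 164.   55.2]
[ 28.   15.3 164.3  55.6]
[ 30.   15.2 164.3  55.6]
[ 32.   15.1 164.3  55.2]
[ 34.   14.9 164.3  54.9]
[ 36.   14.8 164.2  54.8]
[ 38.   15.  164.3  54.7]
[ 40.   15.3 164.5  54.9]
[ 42.   15.2 164.2  55.1]
[ 44.   15.  164.1  55.2]
[ 46.   14.9 164.   55.4]
[ 48.   15.  164.1  55. ]
[ 50.   15.2 164.4  54.6]
[ 52.   15.2 164.5  55.2]
[ 54.   15.2 164.5  55.4]
[ 56.   15.  164.5  54.6]
[ 58.   14.5 164.1  50.4]
[ 60.   13.8 162.7  46.3]
[ 62.   13.2 159.9  46.8]
[ 64.   12.4 155.8  51.1]
[ 66.   12.  146.6  60.1]
[ 68.   12.3 136.9  62.6]
[ 70.   13.1 128.4  61.9]
[ 72.   13.8 123.8  53.9]
[ 74.   14.4 121.9  47.1]
[ 76.   15.1 121.8  42.4]
[ 78.   15.2 122.1  43. ]
[ 80.   14.9 122.3  46. ]
[ 82.   14.5 122.3  50.5]
[ 84.   14.  122.3  56.8]
[ 86.   13.4 122.2  66. ]
58 [-6.79490408e-03  1.48289434e+01]
t 20.73 TCP in tray [ 3.6 56.9 20.6] yaw -1.8700000000000045 rot [-179.92   10.63   68.03] F tray [ -5.7 -21.5  18.6]
```

```bash
python3 -c "
from chk import *
tcp();print(ctrl.read_state()['width']);print(ctrl.finish_job());tcp()"
```

```text
t 20.73 TCP in tray [ 3.6 56.9 20.6] yaw -1.8700000000000045 rot [-179.92   10.63   68.03] F tray [ -5.7 -21.5  18.6]
19.21971568107851
the job is handed in; nothing more can be done
None
the job is handed in; nothing more can be done
```

I gripped the square by its stock, carried it over, set it across the joint and pressed it into the corner. I held that press unchanged for about 4.4 s (clock 16.4 to 20.7 s) and handed in still gripping and pressing. The hand-in gave no verdict.

**Last checks:**
- **Force and grip:** about 21 N towards the wall and 19 N down, with the opening at 19.2 mm. The tool pose did not move during the hold.
- **Square:** it lies flat on the floor to within about 0.007 rad, which is the noise of the measurement. Sideways lean was at most about 0.006 rad, and it stood about 2° off straight across the wall.
- **Wall:** it started about 0.084 rad in. It now reads 0.011 to 0.016 rad past upright, so it was pushed slightly too far. That is inside the 0.02 limit, but the margin is thin.
- **Blade tip:** the gap to the wall is inferred at about 1 to 1.5 mm (limit 2.5 mm), and nearer 2 mm on the highest wall reading.

**Less certain or in disagreement:**
- I could not see the tip gap directly.
- The pixel edges of the blade in the scene camera picture were too blurred to confirm the gap. They came out about 36 mm apart where the blade is 30 mm wide.
- Wrist-camera readings of the wall's position were about 12 mm off once the tool had tilted, so I did not use them.
- The gripper pivoted about 10° on the stock during pressing, while the square itself stayed flat.
- Partway through, the square leaned about 0.025 rad sideways. I corrected that before the hold.

I did not touch the end board, hammer or glue bottle, but I did not re-measure their positions at the end.

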